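# Clamp the emery block in the ratchet press

## Robot

A 6-joint arm with a two-finger parallel gripper is mounted at the origin on a cart in front of the work surface, level with it; the furniture and walls round the work are solid. World frame = base frame: x ahead of the robot, y to its left, z up, the work surface at z = 0. Lengths are in m, angles in degrees, forces in N, time in s.
With the tool pointing down it reaches from about 0.375 to 0.925 m from the base axis. Payload 5.7 kg.
Tool frame: the origin (TCP) lies midway between the tips of the shut fingers; the grasp point (between the pads) lies 19 mm behind it (hold_point_z is the distance from the TCP to the grasp point, in m); z points along the fingers, y is the direction in which the jaws open and shut (so a half turn about z gives the same grasp; the last joint's range is limited). The gripper opens to 85 mm and grips with 20 to 120 N. Pads are 22 mm wide; open, the fingers measure 114 mm over their backs; the gripper's body (76 mm by 85 mm) begins 54 mm behind the grasp point. The pads swing forward as they close: fully open they stand 13 mm farther back than shut.
Start: joints at [60.269, 20.558, 86.54, -0, 72.909, -6.595], TCP at [0.236, 0.552, 0.231] pointing down, gripper open.
Joint ranges: [-170.27, 170.27], [-57.76, 135], [12.27, 136.19], [-55.21, 235.2], [11.17, 155.16], [-170.74, 170.74]. Speed limits (degrees/s): [136.94, 136.94, 180, 180, 180, 180].

## Interface

Orientations are given as a 3x3 rotation matrix whose columns are the frame's x, y, z axes.
In Python, from workcell import get_obs, grab_frame, get_calibration, finish_job, hold_point_z gives the robot as it stands.
- The arm moves only by the tool servo_tool, never from a script. Its arguments are lists of equal length, an entry for each row: "dp": the shift along the tool's x, y, z in mm, a list of three; "delta_rot": the turn, a rotation vector about the tool's x, y, z in rad, a list of three; "gripper": the closure in counts, from 0 (fully open) to 255 (shut). A call has 1 to 5 rows; each row is the pose to reach, as a shift and turn from the pose measured when the call began, along the tool's axes at that moment; what a row does not reach only later rows make up. A row lasts 1/10 s, in which the tool goes at most 50 mm and 8.59 degrees, less where a joint would pass 70% of its speed; a pose out of reach is approached as far as the arm can. A call with a gripper value outside its range is refused whole. The fingers move at their own pace and stop on an object; "grip_force" is the grip in N (left out, the last holds). Time passes only in rows, so rows that repeat a pose let the fingers close. It gives the time, the measured TCP pose, the force and the opening at its end, in the units of the state.
- get_obs(): the state, without advancing time (a new reading comes with each control period).
- grab_frame(name): name is "scene" or "top" or "wrist"; returns the picture (384x512x3 uint8, red, green, blue); there is no depth.
- get_calibration(name): a dict with "vertical_fov" (degrees; the focal length in pixels is half the picture's height over the tangent of half this angle, whatever the lens; pixels are square), "cx", "cy" (the principal point, pixels), "R" (3x3) and "t" (3): a world point X has camera coordinates R X + t. Camera axes: x right, y down, z forward; pixel columns grow to the right and rows downward; lengths in m; the calibration is good to about 2 mm. A picture is of the moment at which its call begins: read the wrist's pose just before it. get_calibration takes no time and is no camera call; for the wrist camera it gives the pose at the moment of the call.
- finish_job(): hands the job in, once; it reports no verdict.
The state is a dict: "time_s": time; "qpos": joint angles; "joint_velocities": joint speeds; "effort": joint torques, N m; "ee_pos": TCP position; "tool_rot": TCP orientation; "ft_force": force on the tool from outside, world axes, zero at the start; "ft_torque": the same for the moment, N m; "finger_gap": finger opening in m.
Only numpy, scipy, OpenCV 4.12 (cv2) and the standard library are available. Lean on these libraries where they do the work, as an engineer would, in place of code of your own. Each camera call takes 0.05 s, during which the arm holds its last target.

## Task

Lay the cork emery block flat in the bed of the ratchet press, lengthwise between the moving jaw and the sprung pad, and close the jaw on it by working the wooden-gripped lever back and forth until the block has pushed the sprung pad back about half of its travel, never all the way home. The holding catch must be in the ratchet wheel when you leave: if you find it thrown out, swing it in first. Move the jaw and wheel only by way of the lever, and leave the brass weight, the white tin and the tape roll where they are.

Things in the scene. Friction and masses are not known exactly. Their poses are not given: they have to be found in the camera images.
- fixture: the ratchet press, fixed to the bench. Origin on the bench, on the jaw's middle line; z up, +y = the way the jaw closes, the lever sticks out toward -x. In its frame, mm: grey base plate x -62..62, y -235..175, top (the bed) z 20; spring housing at the +y end y 136..172, up to z 60; wheel axis x 0, y -120
- bed (a point): centre of the free bed between jaw (fully open) and pad, on the bed's top: fixture frame x 0, y 32, z 20 mm. Axes as the fixture's
- jaw: moving steel jaw block 68 (x) x 24 x 33 mm, top at z 54; origin at the foot of its closing face, whose fixture y = -30 mm + travel (0..62 mm). A spring (4 to 10 N) pushes it open. Geared to the wheel, 7.85 mm a tooth. With the catch in it rests at 0 or about n x 7.85 - 1.5 mm; the sixth tooth (45 to 46 mm) presses the block half way. With the catch out it runs back whenever the lever goes back
- wheel: the ratchet wheel, 16 saw teeth, diameter 88 mm, z 44..54 mm; turns clockwise (seen from above) to close the jaw, 0.393 rad a tooth. Origin on its axis, at bench height
- pad (a joint): how far the sprung steel pad is pushed back, m: 0 = free, its face then at fixture y 94 mm; 0.025 = fully home (two guide rods come out behind the housing by as much). Pad 68 mm wide, top at z 52 mm. The spring takes 3 N to start and 1 N more per mm
- lever (a joint): lever angle, rad, growing clockwise seen from above: 0 = fully back (from the wheel axis toward fixture -x, turned 30 degrees toward -y), 1.047 = end of the working stroke (30 degrees toward +y). Growing, it drives the wheel after about 0.12 rad of lost motion; going down, its pawl rides over the teeth. Stroke 0 to 1.03 = two teeth, 0 to 0.65 = one. Bar at z 60..69, hub nut to z 77 mm
- lever_grip (a point): middle of the lever's upright wooden grip: a round post 26 mm in diameter, z 75..134 mm, this point at z 108, 140 mm from the wheel axis. It does not turn on the lever; 1 to 6 N move it; a loaded lever creeps back when let go
- wheel_axis (a point): a point on the vertical axis of wheel and lever, at z 98 mm
- catch (a joint): angle of the holding catch, rad: about 0 = tip in the teeth, 1.0 = thrown out against its stop; grows counter-clockwise seen from above. An over-centre spring snaps it either way from 0.6; 2 to 3 N at its pin move it. It clicks out to about 0.25 and back as teeth pass
- catch_grip (a point): the catch's upright steel pin, diameter 14 mm, z 53..103 mm; this point is on its axis at z 84, 45 mm from the catch's pivot
- catch_pivot (a point): a point on the catch's vertical pivot axis, at z 80 mm; the catch below it ends at z 54
- block_center (a point): centre of the loose emery block: brown cork with black emery underneath, 46 (its x) x 90 (its y) x 27 mm, about 50 g; lies on the bench at the start, to the right of the press. Axes are the block's
- brass_weight: bystander: brass weight with a knob, 44 mm wide, 55 mm high, loose; origin under its centre
- borax_tin: bystander: round white tin, 66 mm wide, 52 mm high, loose; origin under its centre
- tape_roll: bystander: roll of tape lying flat, 104 mm wide, 25 mm high, loose; origin under its centre
Not all that is in view belongs to the job. Of the things that look like the part that bears block_center, the middle-sized one is meant.

How it is judged:
By the outcome, as a careful person would: the job done as asked, in the order asked, and still so for the second after the job is handed in, with the robot touching nothing.
It also fails if it takes over 72 s, if anything falls off the work surface, if the arm or the gripper's body presses on something with over 40 N, if the wrist force passes 120 N, or if a joint passes its speed limit or range.

## Working session

There is one attempt and no reset: what is moved stays moved. The work goes in short steps, Python scripts to look and compute and a tool call to move; the robot and the scene stay as the last step left them, time stands still between calls to the robot, and variables do not carry over. Pictures are saved under pics/ and viewed, and the job is handed in when it is done.

Besides the shell and the picture viewer there is one more tool, called after "Call:" as a command line: name --argument value ..., lists and objects as JSON in quotes. servo_tool: Moves the arm, as the interface text tells. Its arguments: {"type":"object","properties":{"dp":{"type":"array"},"delta_rot":{"type":"array"},"gripper":{"type":"array"},"grip_force":{"type":"number"}},"required":["dp","delta_rot","gripper"]}

```bash
ls; mkdir -p pics; python3 - <<'E'
from workcell import *
import cv2
print(get_obs()); print(hold_point_z if not callable(hold_point_z) else hold_point_z())
for n in ["scene","top"]:
    print(n,get_calibration(n)); cv2.imwrite(f"pics/{n}0.png",cv2.cvtColor(grab_frame(n),cv2.COLOR_RGB2BGR))
E
```

```text
pics
{'time_s': 0.0, 'qpos': array([ 6.02671598e+01,  2.05985965e+01,  8.66004458e+01,  6.38590319e-04,
        7.29080435e+01, -6.59500884e+00]), 'joint_velocities': array([-0.06890445, -0.1124724 ,  0.01252479,  0.00020188,  0.0101642 ,
       -0.04200395]), 'effort': array([-7.63537355e-04, -5.27624023e+01, -2.78618038e+01, -4.26788720e-04,
        1.31426688e-02,  4.54297583e-05]), 'ee_pos': array([0.23542718, 0.55113012, 0.23043703]), 'tool_rot': array([[-9.19560847e-01,  3.92946525e-01, -9.36193342e-04],
       [ 3.92947576e-01,  9.19559452e-01, -1.61765771e-03],
       [ 2.25232461e-04, -1.85540960e-03, -9.99998253e-01]]), 'ft_force': array([ 0.18997443, -0.25703564, -0.60716067]), 'ft_torque': array([ 0.02218509, -0.01918646,  0.00983642]), 'finger_gap': 0.0852530501485147}
0.0187
scene {'vertical_fov': 44.17944416865751, 'cx': 247.48820010770643, 'cy': 193.41065020106964, 'R': array([[ 0.87761156, -0.47927695,  0.00956788],
       [-0.23777394, -0.45254904, -0.85945502],
       [ 0.41624692,  0.75199267, -0.51112184]]), 't': array([-0.4921489 ,  0.22988901,  1.46616704])}
top {'vertical_fov': 54.47990885584036, 'cx': 265.6956882411568, 'cy': 186.93688638506424, 'R': array([[-0.01395177, -0.99983213,  0.01187666],
       [-0.99247834,  0.01240245, -0.12179052],
       [ 0.12162278, -0.01348652, -0.99248477]]), 't': array([0.01641168, 0.54954684, 1.17908218])}
```

View pics/scene0.png

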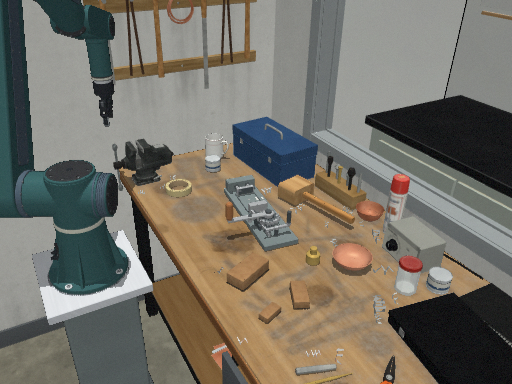

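View pics/top0.png

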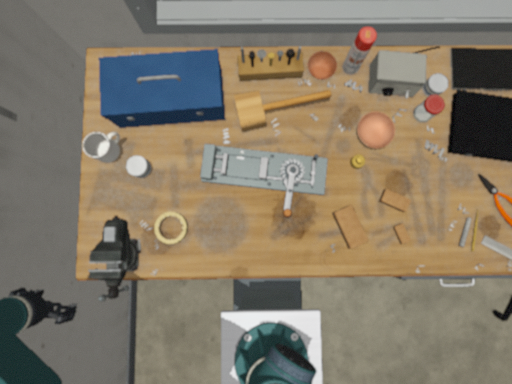

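```bash
python3 - <<'E'
import cv2,numpy as np
a=cv2.imread("pics/top0.png");b=cv2.imread("pics/scene0.png")
cv2.imwrite("pics/c1.png",cv2.resize(a[130:260,190:350],(800,650))[:600])
cv2.imwrite("pics/c2.png",np.hstack([cv2.resize(a[180:260,320:420],(400,320),interpolation=cv2.INTER_CUBIC),cv2.resize(b[240:330,215:328],(400,320),interpolation=cv2.INTER_CUBIC)]))
cv2.imwrite("pics/c3.png",cv2.resize(b[165:255,210:310],(660,594),interpolation=cv2.INTER_CUBIC))
E
```

```text
(no output)
```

View pics/c1.png

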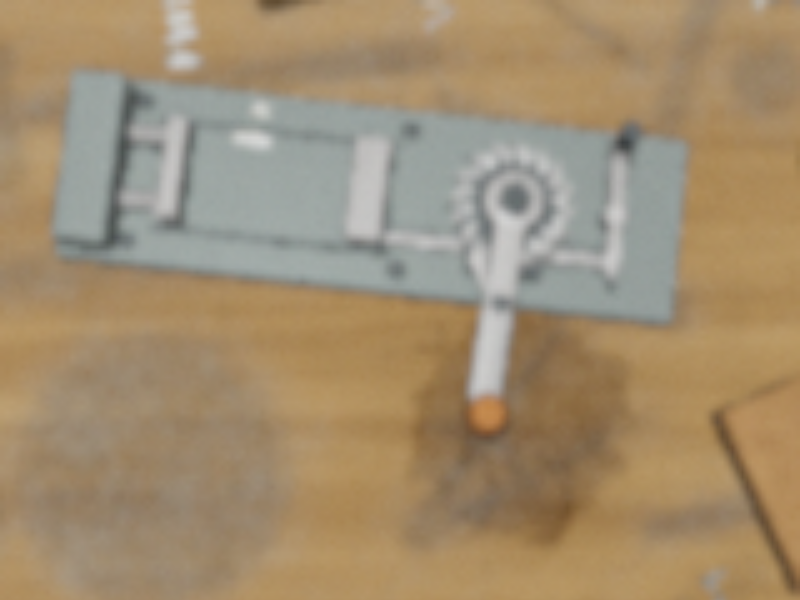

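View pics/c2.png

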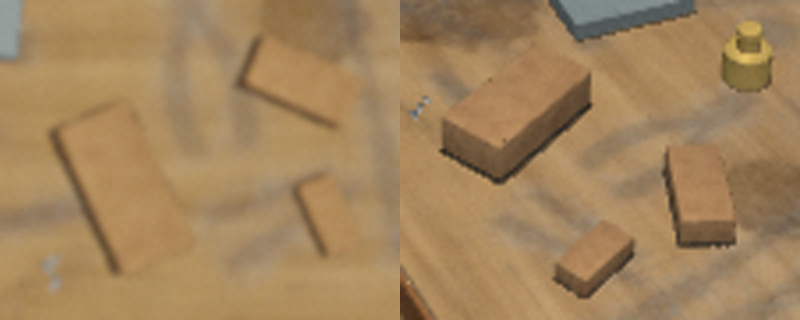

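View pics/c3.png

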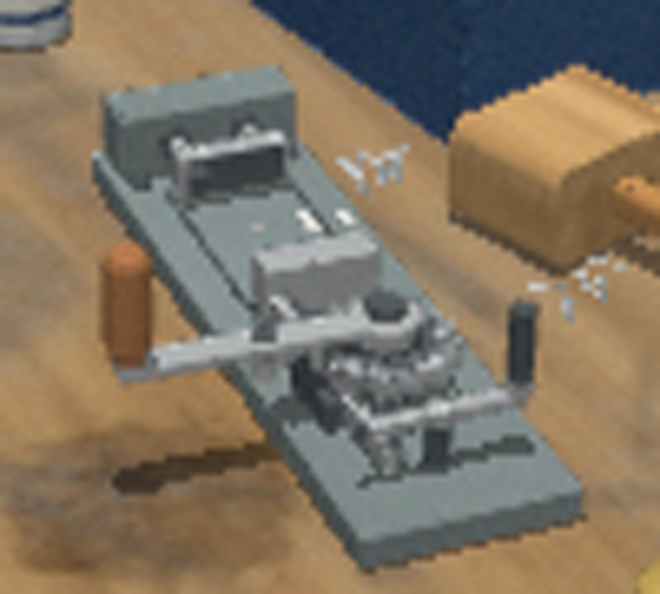

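```bash
cat > h.py <<'E'
import numpy as np,cv2
from workcell import *
def ray(c,u,v):
    f=192/np.tan(np.radians(c["vertical_fov"])/2)
    d=c["R"].T@np.array([(u-c["cx"])/f,(v-c["cy"])/f,1]); o=-c["R"].T@c["t"]
    return o,d
def onz(c,u,v,z):
    o,d=ray(c,u,v); return o+d*(z-o[2])/d[2]
def proj(c,X):
    f=192/np.tan(np.radians(c["vertical_fov"])/2)
    p=np.asarray(c["R"])@np.asarray(X)+c["t"]; return np.array([c["cx"]+f*p[0]/p[2],c["cy"]+f*p[1]/p[2]])
def tri(obs):
    A=np.zeros((3,3));b=np.zeros(3)
    for c,u,v in obs:
        o,d=ray(c,u,v);d=d/np.linalg.norm(d);P=np.eye(3)-np.outer(d,d);A+=P;b+=P@o
    X=np.linalg.solve(A,b); return X,[np.round(proj(c,X)-[u,v],1) for c,u,v in obs]
def shot(n,name,crop=None):
    import pickle
    c=get_calibration(n); im=cv2.cvtColor(grab_frame(n),cv2.COLOR_RGB2BGR)
    cv2.imwrite(f"pics/{name}.png",im); pickle.dump(c,open(f"pics/{name}.pkl","wb")); return c,im
def load(name):
    import pickle
    return pickle.load(open(f"pics/{name}.pkl","rb")),cv2.imread(f"pics/{name}.png")
def mv(p,R=None):
    "tool-frame shift (mm) and rotvec to reach world p,R"
    o=get_obs();T=o["tool_rot"]; d=T.T@(np.array(p)-o["ee_pos"])*1000
    from scipy.spatial.transform import Rotation as S
    r=S.from_matrix(T.T@R).as_rotvec() if R is not None else np.zeros(3)
    print("dp",np.round(d,1),"rot",np.round(r,3),"t",round(o["time_s"],2))
def down(yaw):
    "tool down; jaw axis y at world angle yaw deg"
    a=np.radians(yaw); y=np.array([np.cos(a),np.sin(a),0]);z=np.array([0,0,-1.]);x=np.cross(y,z)
    return np.array([x,y,z]).T
E
python3 - <<'E'
from h import *
c=get_calibration("top"); s=get_calibration("scene")
k=lambda u,v:(190+u/5,130+v/5)
for n,u,v,z in [("hleft-top",75,70,.06),("hl-bot",55,245,.06),("r-top",687,140,.02),("r-bot",668,322,.02),("grip",488,412,.134),("nut",515,198,.077),("pin",627,135,.103)]:
    print(n,np.round(onz(c,*k(u,v),z),4))
for n,u,v in [("big",351,227),("mid",393,201),("small",401,233)]: print(n,np.round(onz(c,u,v,.027),3))
q=get_calibration("wrist");o=get_obs()
print(q, o["tool_rot"].T@(-q["R"].T@q["t"]-o["ee_pos"]), o["tool_rot"].T@q["R"].T)
mv([0.42,0,0.33],down(90));mv([0.42,0,0.33],down(-90))
E
```

```text
hleft-top [0.6881 0.2029 0.06  ]
hl-bot [0.5745 0.215  0.06  ]
r-top [ 0.6458 -0.1976  0.02  ]
r-bot [ 0.5243 -0.181   0.02  ]
grip [ 0.4607 -0.0532  0.134 ]
nut [ 0.5984 -0.0772  0.077 ]
pin [ 0.6327 -0.1452  0.103 ]
big [ 0.416 -0.265  0.027]
mid [ 0.499 -0.406  0.027]
small [ 0.395 -0.426  0.027]
{'vertical_fov': 64.37886921399095, 'cx': 259.57127303865354, 'cy': 194.9305206618524, 'R': array([[ 0.39432046,  0.91897073, -0.00204411],
       [ 0.88175138, -0.37772153,  0.28256141],
       [ 0.25889356, -0.11322214, -0.95924703]]), 't': array([-0.59968915, -0.03725054,  0.37929234])} [ 0.0704476   0.00092405 -0.14256521] [[-1.62874245e-03 -9.59196771e-01 -2.82734683e-01]
 [ 9.99998576e-01 -1.43763750e-03 -8.83382540e-04]
 [ 4.40867698e-04 -2.82735719e-01  9.59197747e-01]]
dp [-386.3 -434.6  -98.8] rot [-0.002 -0.001 -0.404] t 0.1
dp [-386.3 -434.6  -98.8] rot [-1.000e-03  2.000e-03  2.738e+00] t 0.1
```

```bash
python3 - <<'E'
from h import *
mv([0.5,-0.02,0.29],down(84))
E
```

```text
dp [-467.7 -421.5  -58.9] rot [-0.002 -0.    -0.299] t 0.1
```

Call:
servo_tool --dp '[[-50,-40,-50],[-150,-130,-60],[-468,-421,-59],[-468,-421,-59],[-468,-421,-59]]' --delta_rot '[[0,0,-0.1],[0,0,-0.2],[0,0,-0.3],[0,0,-0.3],[0,0,-0.3]]' --gripper '[0,0,0,0,0]'

```text
time_s: 0.6
ee_pos: [0.3379, 0.334, 0.276]
tool_rot: [[-0.995, 0.103, -0.001], [0.103, 0.995, -0.002], [0.001, -0.002, -1.0]]
ft_force: [0.7, 0.1, 0.1]
finger_gap: 0.0853
```

```bash
python3 - <<'E'
from h import *
mv([0.5,-0.02,0.29],down(84)); print(get_obs()["ee_pos"])
E
```

```text
dp [-197.7 -335.5  -13.6] rot [-0.002 -0.001  0.002] t 0.6
[0.33785898 0.33397747 0.27596809]
```

Call:
servo_tool --dp '[[-198,-335,-14],[-198,-335,-14],[-198,-335,-14],[-198,-335,-14],[-198,-335,-14]]' --delta_rot '[[0,0,0],[0,0,0],[0,0,0],[0,0,0],[0,0,0]]' --gripper '[0,0,0,0,0]'

```text
time_s: 1.1
ee_pos: [0.4419, 0.1068, 0.2852]
tool_rot: [[-0.995, 0.103, -0.001], [0.103, 0.995, -0.002], [0.001, -0.002, -1.0]]
ft_force: [0.7, 0.9, 0.7]
finger_gap: 0.0854
```

Call:
servo_tool --dp '[[-50,-85,-4],[-60,-98,-4],[-60,-98,-4],[-60,-98,-4],[-60,-98,-4]]' --delta_rot '[[0,0,0],[0,0,0],[0,0,0],[0,0,0],[0,0,0]]' --gripper '[0,0,0,0,0]'

```text
time_s: 1.6
ee_pos: [0.4907, 0.0037, 0.2888]
tool_rot: [[-0.995, 0.104, -0.003], [0.104, 0.995, -0.001], [0.003, -0.001, -1.0]]
ft_force: [-0.2, 0.8, -0.0]
finger_gap: 0.0853
```

```bash
python3 - <<'E'
from h import *
print(get_obs()["ee_pos"],get_obs()["joint_velocities"])
c,im=shot("wrist","w1"); cv2.imwrite("pics/w1b.png",cv2.resize(im,(800,600),interpolation=cv2.INTER_CUBIC))
E
```

```text
[0.49066955 0.00370205 0.28884686] [ 1.61407155 -0.62516429  0.71698309  0.05966478 -0.01418159 -0.06169162]
```

View pics/w1b.png

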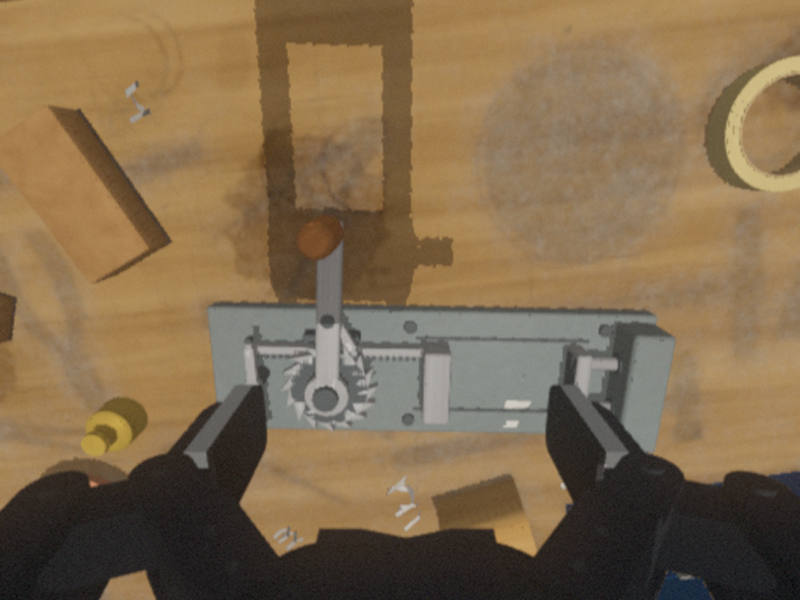

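```bash
python3 - <<'E'
from h import *
mv([0.6,-0.13,0.26],down(84))
E
```

```text
dp [-122.8 -122.3   28.7] rot [-0.001 -0.002  0.002] t 1.65
```

Call:
servo_tool --dp '[[-40,-40,15],[-80,-80,25],[-123,-122,29],[-123,-122,29],[-123,-122,29]]' --delta_rot '[[0,0,0],[0,0,0],[0,0,0],[0,0,0],[0,0,0]]' --gripper '[0,0,0,0,0]'

```text
time_s: 2.15
ee_pos: [0.6019, -0.1303, 0.2588]
tool_rot: [[-0.995, 0.102, -0.003], [0.102, 0.995, -0.001], [0.002, -0.001, -1.0]]
ft_force: [0.4, 1.2, -0.5]
finger_gap: 0.0854
```

```bash
python3 - <<'E'
from h import *
print(get_obs()["ee_pos"],get_obs()["joint_velocities"])
c,im=shot("wrist","w2"); cv2.imwrite("pics/w2b.png",cv2.resize(im,(800,600),interpolation=cv2.INTER_CUBIC))
E
```

```text
[ 0.60186697 -0.13034604  0.25875909] [ 1.91704858 -2.49002785  3.23043477  1.20639758  1.4830838   1.14238503]
```

View pics/w2b.png

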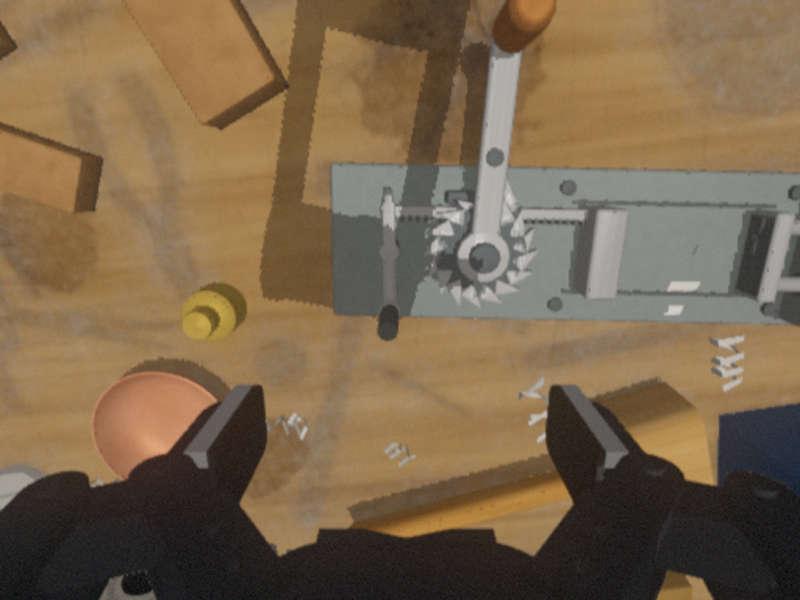

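```bash
python3 - <<'E'
from h import *
a,ia=load("w1");b,ib=load("w2")
def ref(im,u,v):
    g=cv2.cvtColor(im,cv2.COLOR_BGR2GRAY); p=np.array([[[u*.64,v*.64]]],np.float32)
    q=cv2.cornerSubPix(g,p.copy(),(3,3),(-1,-1),(3,50,.01))[0,0]
    print("  ref",p[0,0],q); return q
t=get_calibration("top")
A1=ref(ia,209,304);A2=ref(ib,332,164);B2=ref(ib,333,315)
print("A",tri([(a,*A1),(b,*A2)]))
print("nut",tri([(a,326*.64,398*.64),(b,484*.64,257*.64)]))
for n,c,u,v,z in [("A1",a,*A1,.02),("A2",b,*A2,.02),("B2",b,*B2,.02),("C1",a,655*.64,312*.64,.02),("nut1",a,326*.64,398*.64,.077),("nut2",b,484*.64,257*.64,.077),("pin2",b,388*.64,325*.64,.103),("piv",b,388*.64,250*.64,.054),("D2",b,790*.64,171.5*.64,.02)]:
    print(n,np.round(onz(c,u,v,z),4))
print("pin",tri([(t,190+627/5,130+135/5),(b,388*.64,325*.64)]))
E
```

```text
ref [133.76 194.56] [133.13487 195.88412]
  ref [212.48 104.96] [212.92703 103.79641]
  ref [213.12 201.6 ] [213.79623 200.87077]
A (array([ 0.52385399, -0.17881424,  0.01914866]), [array([0.2, 0.2]), array([-0.2, -0.2])])
nut (array([ 0.59947913, -0.07464267,  0.07135774]), [array([-0.1, -0.1]), array([0.1, 0.1])])
A1 [ 0.5234 -0.1787  0.02  ]
A2 [ 0.5241 -0.1784  0.02  ]
B2 [ 0.645  -0.1952  0.02  ]
C1 [0.5712 0.2218 0.02  ]
nut1 [ 0.5968 -0.0732  0.077 ]
nut2 [ 0.5982 -0.0756  0.077 ]
pin2 [ 0.6318 -0.1451  0.103 ]
piv [ 0.5904 -0.1421  0.054 ]
D2 [0.5676 0.171  0.02  ]
pin (array([ 0.6334784 , -0.14565271,  0.09852483]), [array([-0.1,  0.1]), array([-0.2,  0.2])])
```

```bash
cat >> h.py <<'E'
YAW=82.9
O=np.array([.613,.0455]); _a=np.radians(YAW)
YH=np.array([np.cos(_a),np.sin(_a)]); XH=np.array([YH[1],-YH[0]])
def fx(x,y,z): # fixture mm -> world m
    p=O+XH*x/1000+YH*y/1000; return np.array([p[0],p[1],z/1000])
def inv(p): 
    d=(np.asarray(p)[:2]-O)*1000; return np.round([d@XH,d@YH,p[2]*1000],1)
E
python3 - <<'E'
from h import *
mv(fx(43,-148,150),down(YAW));mv(fx(43,-148,70),down(YAW))
E
```

```text
dp [-34.9  25.7 108.8] rot [-0.    -0.004  0.022] t 2.2
dp [-35.2  25.7 188.8] rot [-0.    -0.004  0.022] t 2.2
```

Call:
servo_tool --dp '[[-20,15,40],[-35,26,80],[-35,26,90],[-35,26,90],[-35,26,90]]' --delta_rot '[[0,-0.004,0.022],[0,-0.004,0.022],[0,-0.004,0.022],[0,-0.004,0.022],[0,-0.004,0.022]]' --gripper '[255,255,255,255,255]'

```text
time_s: 2.7
ee_pos: [0.6373, -0.1057, 0.1703]
tool_rot: [[-0.992, 0.122, 0.001], [0.122, 0.992, -0.001], [-0.001, -0.0, -1.0]]
ft_force: [-0.3, -0.4, 0.5]
finger_gap: 0.0122
```

```bash
python3 - <<'E'
from h import *
print(inv(get_obs()["ee_pos"]))
c,im=shot("wrist","w3"); cv2.imwrite("pics/w3b.png",cv2.resize(im,(800,600),interpolation=cv2.INTER_CUBIC))
mv(fx(43,-148,70),down(YAW))
E
```

```text
[  42.8 -147.   170.3]
dp [  0.7  -0.4 101. ] rot [-0.001  0.003  0.001] t 2.75
```

View pics/w3b.png

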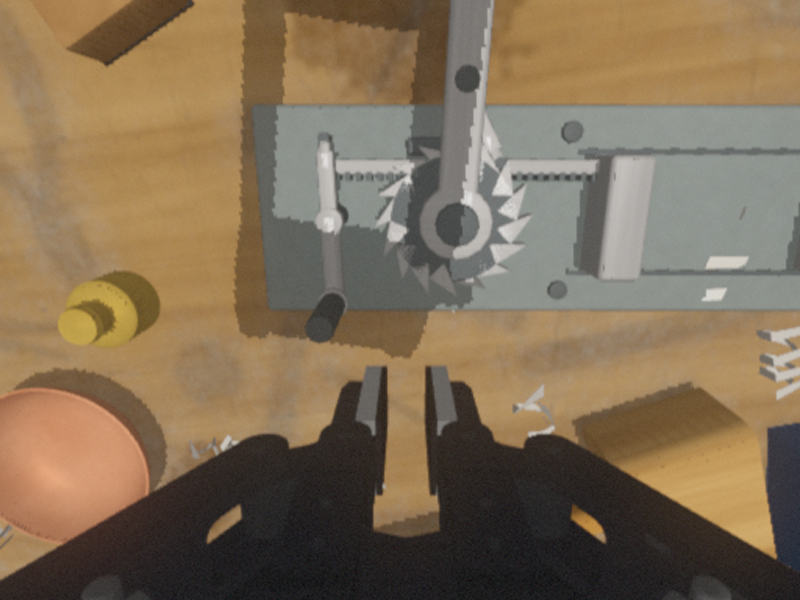

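Call:
servo_tool --dp '[[0,0,50],[0,0,100],[0,0,100],[0,0,100]]' --delta_rot '[[0,0,0],[0,0,0],[0,0,0],[0,0,0]]' --gripper '[255,255,255,255]'

```text
time_s: 3.15
ee_pos: [0.6383, -0.1067, 0.0725]
tool_rot: [[-0.992, 0.123, 0.003], [0.123, 0.992, -0.001], [-0.003, -0.001, -1.0]]
ft_force: [1.0, -0.7, 0.7]
finger_gap: -0.0
```

Call:
servo_tool --dp '[[0,-12,0],[0,-25,0],[1,-35,0],[2,-40,0],[3,-44,0]]' --delta_rot '[[0,0,0],[0,0,0],[0,0,0],[0,0,0],[0,0,0]]' --gripper '[255,255,255,255,255]'

```text
time_s: 3.65
ee_pos: [0.6297, -0.1511, 0.073]
tool_rot: [[-0.992, 0.124, 0.003], [0.124, 0.992, -0.001], [-0.003, -0.001, -1.0]]
ft_force: [-0.5, -0.6, -0.8]
finger_gap: 0.0
```

```bash
python3 - <<'E'
from h import *
print(inv(get_obs()["ee_pos"]))
c,im=shot("wrist","w4"); cv2.imwrite("pics/w4b.png",im)
E
```

```text
[  40.8 -193.    73. ]
```

View pics/w4b.png

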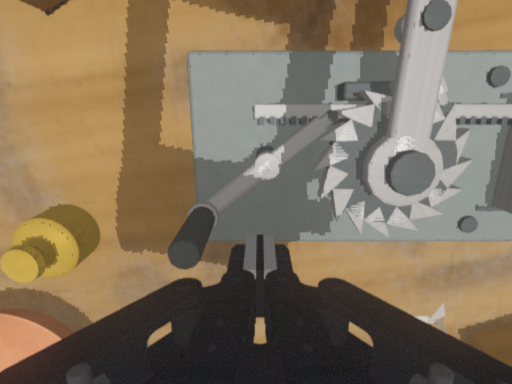

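```bash
python3 - <<'E'
from h import *
mv([.45,-.40,.25],down(YAW)); mv([.62,-.2,.22],down(YAW))
E
```

```text
dp [ 146.5 -269.3 -177.4] rot [-0.001  0.003 -0.001] t 3.7
dp [   2.8  -49.7 -147.2] rot [-0.001  0.003 -0.001] t 3.7
```

Call:
servo_tool --dp '[[0,0,-50],[0,0,-100],[20,-40,-140],[60,-100,-170],[120,-200,-177]]' --delta_rot '[[0,0,0],[0,0,0],[0,0,0],[0,0,0],[0,0,0]]' --gripper '[255,255,255,0,0]'

```text
time_s: 4.2
ee_pos: [0.549, -0.2563, 0.2375]
tool_rot: [[-0.992, 0.122, 0.007], [0.122, 0.993, -0.004], [-0.007, -0.003, -1.0]]
ft_force: [0.8, -1.2, 0.2]
finger_gap: 0.0281
```

```bash
python3 - <<'E'
from h import *
mv([.45,-.40,.25],down(YAW))
E
```

```text
dp [  80.6 -154.8  -12.6] rot [-0.003  0.007  0.001] t 4.2
```

Call:
servo_tool --dp '[[40,-80,-10],[80,-150,-13],[80,-155,-13],[80,-155,-13],[80,-155,-13]]' --delta_rot '[[0,0.007,0],[0,0.007,0],[0,0.007,0],[0,0.007,0],[0,0.007,0]]' --gripper '[0,0,0,0,0]'

```text
time_s: 4.7
ee_pos: [0.4485, -0.4033, 0.2505]
tool_rot: [[-0.992, 0.126, -0.001], [0.126, 0.992, -0.004], [0.0, -0.004, -1.0]]
ft_force: [-0.5, 0.2, -0.0]
finger_gap: 0.0861
```

```bash
python3 - <<'E'
from h import *
print(get_obs()["ee_pos"],get_obs()["joint_velocities"])
c,im=shot("wrist","w5"); cv2.imwrite("pics/w5b.png",cv2.resize(im,(800,600),interpolation=cv2.INTER_CUBIC))
E
```

```text
[ 0.44850989 -0.40333692  0.25051339] [ 3.41413537 -0.15318491  1.13890917  2.24942244  0.25997922  2.37875627]
```

View pics/w5b.png

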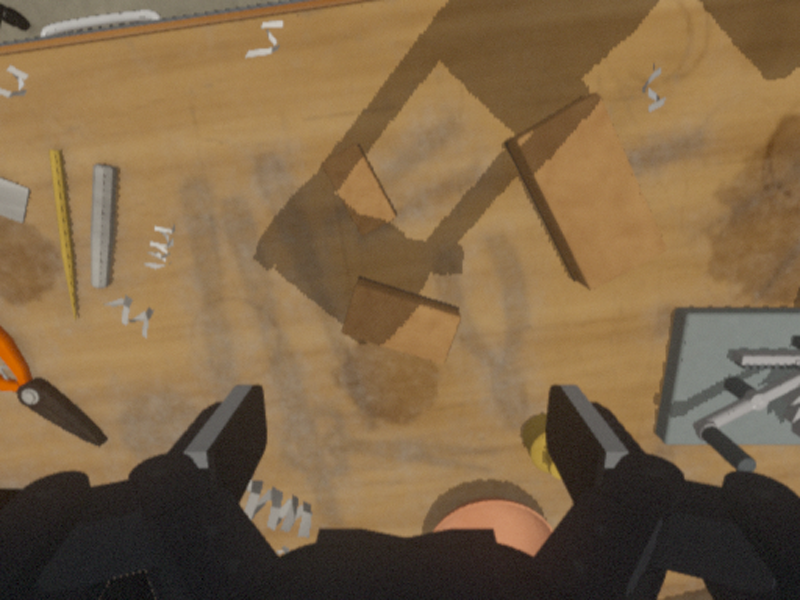

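Call:
servo_tool --dp '[[40,30,40],[50,50,60],[50,50,60],[50,50,60]]' --delta_rot '[[0,0,0],[0,0,0],[0,0,0],[0,0,0]]' --gripper '[0,0,0,0]'

```text
time_s: 5.15
ee_pos: [0.4059, -0.3433, 0.1892]
tool_rot: [[-0.992, 0.123, -0.002], [0.123, 0.992, -0.0], [0.002, -0.001, -1.0]]
ft_force: [0.6, -0.6, 1.0]
finger_gap: 0.0855
```

```bash
python3 - <<'E'
from h import *
print(get_obs()["ee_pos"])
c,im=shot("wrist","w6"); cv2.imwrite("pics/w6b.png",cv2.resize(im,(800,600),interpolation=cv2.INTER_CUBIC))
_,i5=load("w5"); cv2.imwrite("pics/w5c.png",cv2.resize(i5[160:250,200:320],(800,600),interpolation=cv2.INTER_CUBIC))
E
```

```text
[ 0.40586633 -0.34326711  0.18924424]
```

View pics/w6b.png

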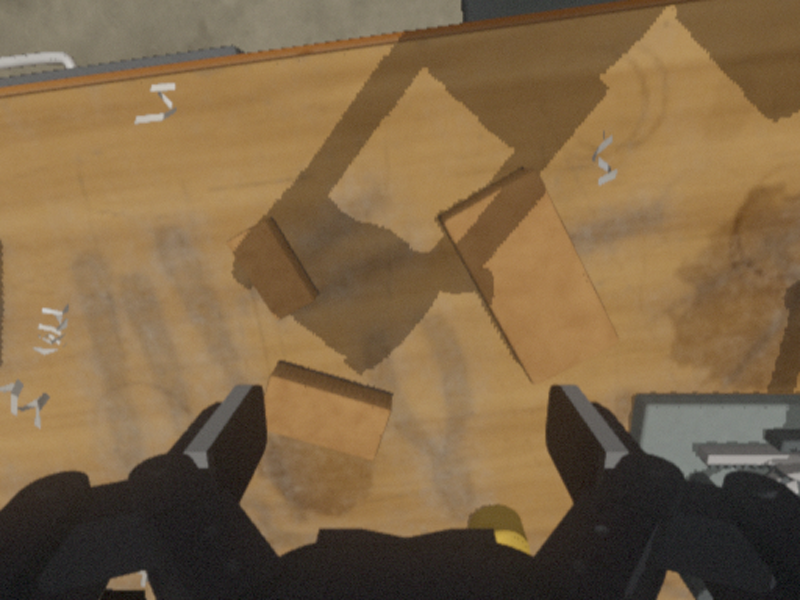

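View pics/w5c.png

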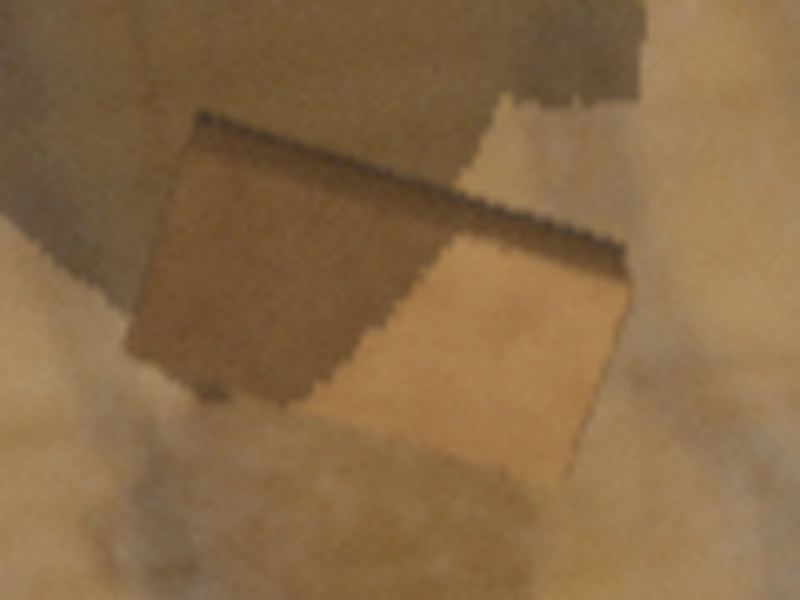

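```bash
python3 - <<'E'
from h import *
_,i=load("w6"); cv2.imwrite("pics/w6c.png",cv2.resize(i[220:310,150:270],(800,600),interpolation=cv2.INTER_CUBIC))
E
```

```text
(no output)
```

View pics/w6c.png

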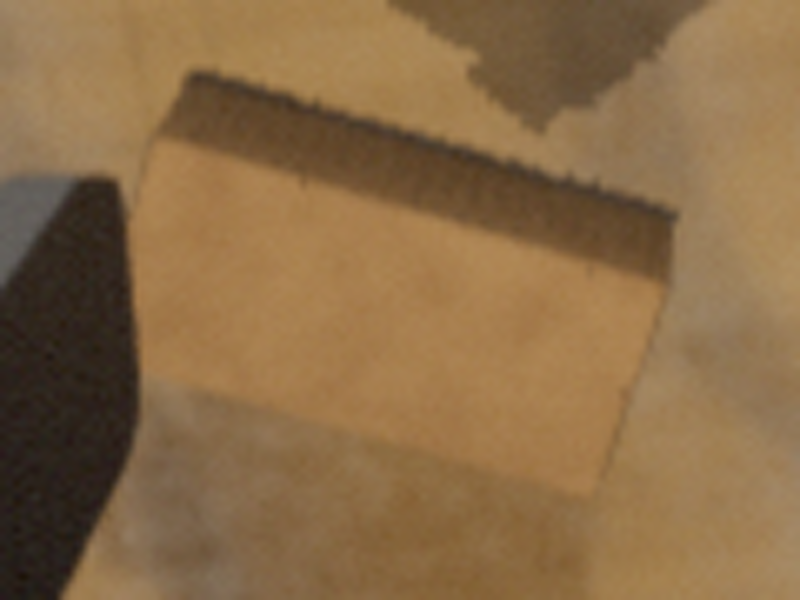

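```bash
python3 - <<'E'
from h import *
a,_=load("w5");b,_=load("w6")
k5=lambda u,v:(200+u/6.667,160+v/6.667);k6=lambda u,v:(150+u/6.667,220+v/6.667)
P5=[(190,145),(630,287),(565,482),(127,345)];P6=[(157,135),(668,290),(590,497)]
for i in range(3): print(tri([(a,*k5(*P5[i])),(b,*k6(*P6[i]))]))
A=np.array([onz(a,*k5(*p),.0265) for p in P5]);B=np.array([onz(b,*k6(*p),.0265) for p in P6]);print(A,B)
print("center",A.mean(0),(B[0]+B[2])/2)
for Q in (A,B):
    d=Q[1]-Q[0];e=Q[2]-Q[1];print("len",np.linalg.norm(d),np.degrees(np.arctan2(d[1],d[0])),np.linalg.norm(e),np.degrees(np.arctan2(e[1],e[0])))
E
```

```text
(array([ 0.46385876, -0.44456091,  0.02801829]), [array([0.1, 0.1]), array([-0.1, -0.1])])
(array([ 0.50210767, -0.36613079,  0.02741467]), [array([0.4, 0.2]), array([-0.4, -0.3])])
(array([ 0.53729811, -0.38331471,  0.03243688]), [array([-0.3, -0.2]), array([0.3, 0.2])])
[[ 0.46414005 -0.44483148  0.0265    ]
 [ 0.50203006 -0.36647249  0.0265    ]
 [ 0.5402085  -0.38284854  0.0265    ]
 [ 0.5015135  -0.4629333   0.0265    ]] [[ 0.46456884 -0.44505677  0.0265    ]
 [ 0.50302112 -0.36584228  0.0265    ]
 [ 0.54094779 -0.3845688   0.0265    ]]
center [ 0.50197303 -0.41427145  0.0265    ] [ 0.50275831 -0.41481278  0.0265    ]
len 0.08703898253649282 64.19419466579677 0.04154236611328804 -23.2161599150806
len 0.08805403180784042 64.10714796561093 0.04229793039688504 -26.27812687541291
```

```bash
python3 - <<'E'
from h import *
print(get_obs()["qpos"])
mv([.5025,-.4145,.12],down(-25.7))
mv([.5025,-.4145,.12],down(154.3))
E
```

```text
[-4.76342073e+01  1.75143290e+01  9.76739157e+01 -1.05876792e-01
  6.46424796e+01 -1.30490743e+02]
dp [-102.9  -56.7   70.8] rot [-1.000e-03  4.000e-03  1.895e+00] t 5.2
dp [-102.9  -56.7   70.8] rot [-3.000e-03 -1.000e-03 -1.246e+00] t 5.2
```

Call:
servo_tool --dp '[[-30,-15,0],[-60,-30,0],[-90,-50,0],[-103,-57,0],[-103,-57,0]]' --delta_rot '[[0,0,0.15],[0,0,0.3],[0,0,0.45],[0,0,0.6],[0,0,0.75]]' --gripper '[0,0,0,0,0]'

```text
time_s: 5.7
ee_pos: [0.5069, -0.4179, 0.1923]
tool_rot: [[-0.638, 0.77, 0.005], [0.77, 0.638, -0.008], [-0.009, -0.001, -1.0]]
ft_force: [-1.1, 0.2, 0.8]
finger_gap: 0.0859
```

```bash
python3 - <<'E'
from h import *
mv([.5025,-.4145,.12],down(-25.7))
E
```

```text
dp [ 6.1 -1.2 72.2] rot [0.005 0.009 1.14 ] t 5.7
```

Call:
servo_tool --dp '[[6,-1,0],[6,-1,10],[6,-1,30],[6,-1,50],[6,-1,72]]' --delta_rot '[[0.005,0.009,0.15],[0.005,0.009,0.3],[0.005,0.009,0.45],[0.005,0.009,0.6],[0.005,0.009,0.75]]' --gripper '[0,0,0,0,0]'

```text
time_s: 6.2
ee_pos: [0.5055, -0.4163, 0.1213]
tool_rot: [[0.059, 0.998, 0.002], [0.998, -0.059, -0.004], [-0.004, 0.002, -1.0]]
ft_force: [0.3, 0.5, 0.2]
finger_gap: 0.0853
```

```bash
python3 - <<'E'
from h import *
mv([.5025,-.4145,.06],down(-25.7))
E
```

```text
dp [ 1.9 -3.2 61.3] rot [0.003 0.004 0.39 ] t 6.2
```

Call:
servo_tool --dp '[[2,-3,20],[2,-3,40],[2,-3,61],[2,-3,61],[2,-3,61]]' --delta_rot '[[0.003,0.004,0.15],[0.003,0.004,0.3],[0.003,0.004,0.39],[0.003,0.004,0.39],[0.003,0.004,0.39]]' --gripper '[0,0,0,0,0]'

```text
time_s: 6.7
ee_pos: [0.5042, -0.4153, 0.0611]
tool_rot: [[0.431, 0.902, 0.001], [0.902, -0.431, -0.001], [-0.0, 0.001, -1.0]]
ft_force: [0.3, -0.0, 1.2]
finger_gap: 0.0856
```

```bash
python3 - <<'E'
from h import *
c,im=shot("wrist","w7"); cv2.imwrite("pics/w7b.png",im)
mv([.5025,-.4145,.004],down(-25.7))
E
```

```text
dp [ 0.2 -2.3 57.7] rot [0.002 0.001 0.003] t 6.75
```

View pics/w7b.png

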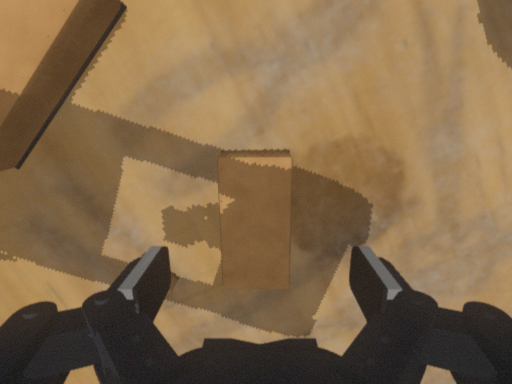

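Call:
servo_tool --dp '[[0,-2,30],[0,-2,50],[0,-2,58],[0,-2,58]]' --delta_rot '[[0,0,0],[0,0,0],[0,0,0],[0,0,0]]' --gripper '[0,0,0,0]'

```text
time_s: 7.15
ee_pos: [0.5029, -0.415, 0.0038]
tool_rot: [[0.43, 0.903, 0.002], [0.903, -0.43, -0.002], [-0.001, 0.002, -1.0]]
ft_force: [-0.2, 0.0, 0.0]
finger_gap: 0.0856
```

Call:
servo_tool --dp '[[0,0,0],[0,0,0],[0,0,0],[0,0,0],[0,0,0]]' --delta_rot '[[0,0,0],[0,0,0],[0,0,0],[0,0,0],[0,0,0]]' --gripper '[255,255,255,255,255]' --grip_force 30

```text
time_s: 7.65
ee_pos: [0.5037, -0.4157, 0.0051]
tool_rot: [[0.43, 0.903, 0.003], [0.903, -0.43, -0.003], [-0.001, 0.004, -1.0]]
ft_force: [-0.6, 0.0, 7.5]
finger_gap: 0.0447
```

Call:
servo_tool --dp '[[0,0,0],[0,0,-30],[0,0,-80],[0,0,-130],[0,0,-150]]' --delta_rot '[[0,0,0],[0,0,0],[0,0,0],[0,0,0],[0,0,0]]' --gripper '[255,255,255,255,255]'

```text
time_s: 8.15
ee_pos: [0.5051, -0.4171, 0.1604]
tool_rot: [[0.43, 0.903, 0.009], [0.903, -0.43, -0.008], [-0.004, 0.011, -1.0]]
ft_force: [0.4, -1.0, -0.0]
finger_gap: 0.0448
```

```bash
python3 - <<'E'
from h import *
c,im=shot("wrist","w8"); cv2.imwrite("pics/w8b.png",im)
mv(fx(0,32,140),down(-7.1))
E
```

```text
dp [ 494.9 -112.8   18.3] rot [ 0.013  0.007 -0.321] t 8.2
```

View pics/w8b.png

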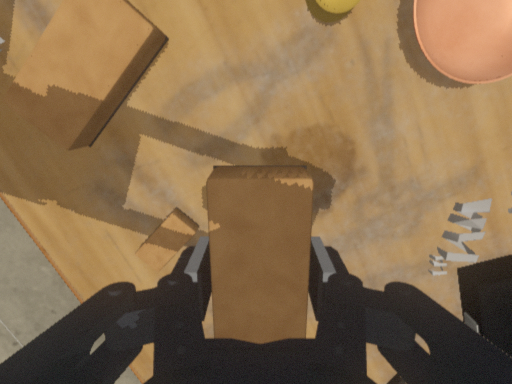

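Call:
servo_tool --dp '[[50,-10,-30],[95,-22,-30],[140,-33,-30],[185,-44,-30],[230,-55,-30]]' --delta_rot '[[0.01,0,-0.1],[0.013,0,-0.2],[0.013,0.007,-0.32],[0.013,0.007,-0.32],[0.013,0.007,-0.32]]' --gripper '[255,255,255,255,255]'

```text
time_s: 8.7
ee_pos: [0.5543, -0.184, 0.19]
tool_rot: [[0.124, 0.992, -0.001], [0.992, -0.124, 0.0], [0.0, -0.001, -1.0]]
ft_force: [0.3, 0.2, -0.7]
finger_gap: 0.0444
```

```bash
python3 - <<'E'
from h import *
mv(fx(0,32,190),down(-7.1))
E
```

```text
dp [2.67e+02 2.97e+01 1.00e-01] rot [-0.001 -0.    -0.001] t 8.7
```

Call:
servo_tool --dp '[[50,6,0],[95,12,0],[140,18,0],[190,24,0],[235,28,0]]' --delta_rot '[[0,0,0],[0,0,0],[0,0,0],[0,0,0],[0,0,0]]' --gripper '[255,255,255,255,255]'

```text
time_s: 9.2
ee_pos: [0.6112, 0.0479, 0.1894]
tool_rot: [[0.124, 0.992, -0.001], [0.992, -0.124, 0.001], [0.0, -0.001, -1.0]]
ft_force: [0.4, -0.1, 0.1]
finger_gap: 0.0447
```

```bash
python3 - <<'E'
from h import *
mv(fx(0,32,110),down(-7.1))
E
```

```text
dp [29.8  2.2 79.4] rot [-0.001 -0.    -0.   ] t 9.2
```

Call:
servo_tool --dp '[[30,2,20],[30,2,60],[30,2,79],[30,2,79],[30,2,79]]' --delta_rot '[[0,0,0],[0,0,0],[0,0,0],[0,0,0],[0,0,0]]' --gripper '[255,255,255,255,255]'

```text
time_s: 9.7
ee_pos: [0.6165, 0.0774, 0.1102]
tool_rot: [[0.124, 0.992, -0.003], [0.992, -0.124, 0.001], [0.0, -0.003, -1.0]]
ft_force: [-0.4, -0.6, 0.1]
finger_gap: 0.0452
```

```bash
python3 - <<'E'
from h import *
print(inv(get_obs()["ee_pos"]))
c,im=shot("wrist","w9"); cv2.imwrite("pics/w9b.png",cv2.resize(im,(800,600),interpolation=cv2.INTER_CUBIC))
t,im=shot("top","t9"); cv2.imwrite("pics/t9b.png",cv2.resize(im[130:220,190:340],(800,480),interpolation=cv2.INTER_CUBIC))
mv(fx(0,32,26),down(-7.1))
E
```

```text
[ -0.5  32.1 110.2]
dp [-0.1 -1.1 85.8] rot [ 0.001 -0.001 -0.001] t 9.8
```

View pics/w9b.png

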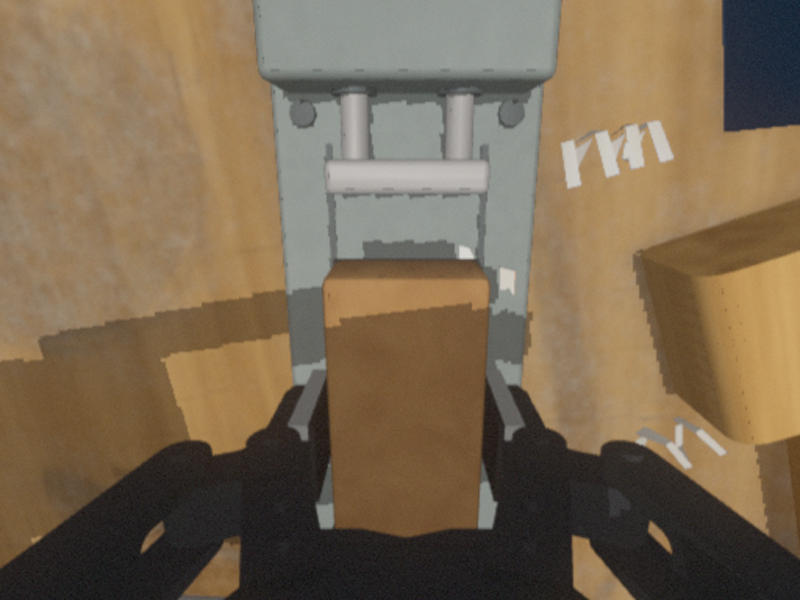

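View pics/t9b.png

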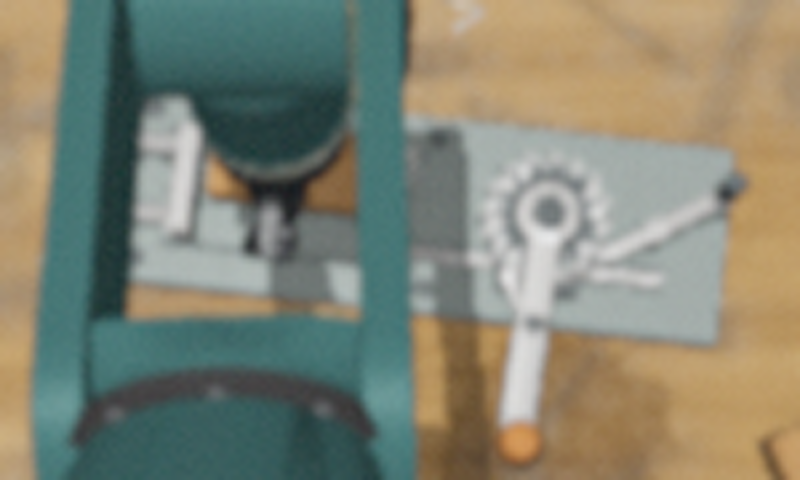

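Call:
servo_tool --dp '[[0,-1,40],[0,-1,65],[0,-1,80],[0,-1,83],[0,-1,84]]' --delta_rot '[[0,0,0],[0,0,0],[0,0,0],[0,0,0],[0,0,0]]' --gripper '[255,255,255,255,255]'

```text
time_s: 10.3
ee_pos: [0.6178, 0.0772, 0.0285]
tool_rot: [[0.125, 0.992, 0.002], [0.992, -0.125, 0.001], [0.001, 0.002, -1.0]]
ft_force: [0.1, 0.1, 0.0]
finger_gap: 0.0448
```

Call:
servo_tool --dp '[[0,0,1],[0,0,1],[0,0,1]]' --delta_rot '[[0,0,0],[0,0,0],[0,0,0]]' --gripper '[255,255,255]'

```text
time_s: 10.6
ee_pos: [0.6186, 0.0772, 0.0285]
tool_rot: [[0.125, 0.992, 0.004], [0.992, -0.125, 0.001], [0.001, 0.004, -1.0]]
ft_force: [0.5, -0.7, -0.0]
finger_gap: 0.0447
```

Call:
servo_tool --dp '[[0,0,2],[0,0,3],[0,0,4],[0,0,4]]' --delta_rot '[[0,0,0],[0,0,0],[0,0,0],[0,0,0]]' --gripper '[255,255,255,255]'

```text
time_s: 11.0
ee_pos: [0.6187, 0.0773, 0.0251]
tool_rot: [[0.125, 0.992, 0.004], [0.992, -0.125, 0.001], [0.001, 0.004, -1.0]]
ft_force: [-0.2, 0.6, 6.7]
finger_gap: 0.0451
```

Call:
servo_tool --dp '[[0,-1,0],[0,-1,0],[0,-1,0],[0,-1,0],[0,-1,0]]' --delta_rot '[[0,0,0],[0,0,0],[0,0,0],[0,0,0],[0,0,0]]' --gripper '[255,0,0,0,0]'

```text
time_s: 11.5
ee_pos: [0.6177, 0.0774, 0.025]
tool_rot: [[0.125, 0.992, 0.004], [0.992, -0.125, 0.001], [0.001, 0.004, -1.0]]
ft_force: [0.2, 0.4, -0.7]
finger_gap: 0.0853
```

Call:
servo_tool --dp '[[0,0,-20],[0,0,-60],[0,0,-110],[0,0,-155],[0,0,-180]]' --delta_rot '[[0,0,0],[0,0,0],[0,0,0],[0,0,0],[0,0,0]]' --gripper '[0,0,0,0,0]'

```text
time_s: 12.0
ee_pos: [0.6188, 0.0773, 0.2093]
tool_rot: [[0.125, 0.992, 0.01], [0.992, -0.125, 0.001], [0.002, 0.01, -1.0]]
ft_force: [-0.1, 0.4, -0.6]
finger_gap: 0.0853
```

```bash
python3 - <<'E'
from h import *
print(inv(get_obs()["ee_pos"]),get_obs()["qpos"])
c,im=shot("wrist","w10"); cv2.imwrite("pics/w10b.png",cv2.resize(im,(800,600),interpolation=cv2.INTER_CUBIC))
E
```

```text
[  1.8  32.3 209.3] [7.57969568e-01 2.32976101e+01 8.54736912e+01 4.08462729e-02
 7.06730080e+01 7.90618662e+00]
```

View pics/w10b.png

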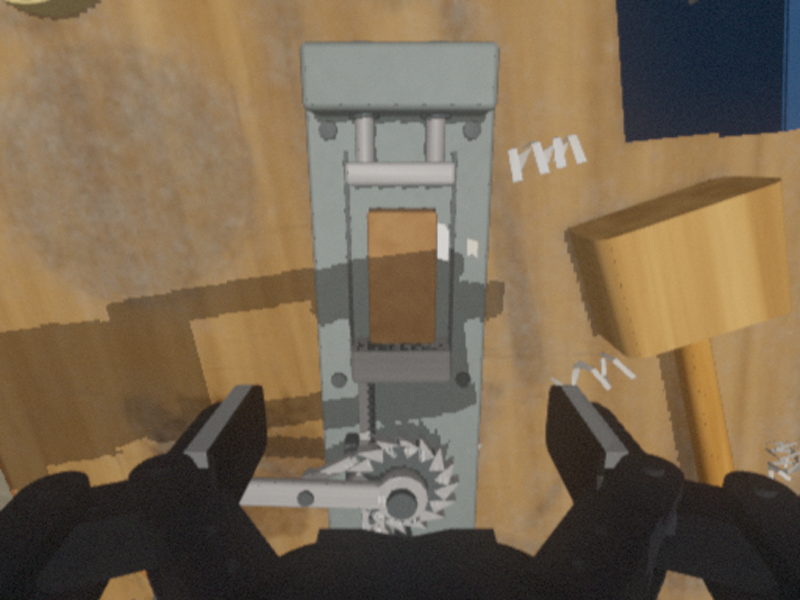

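```bash
cat >> h.py <<'E'
AX=fx(0,-120,0)
def lev(th,z=90,r=140,dx=0):
    ph=np.radians(210-np.degrees(th)); 
    return fx(r*np.cos(ph),-120+r*np.sin(ph),z), down(YAW+30-np.degrees(th))
E
python3 - <<'E'
from h import *
a,_=load("w1");b,_=load("w2");t=get_calibration("top")
# grip top: w1 approx; shaft bottom
im=load("w1")[1]; hsv=cv2.cvtColor(im,cv2.COLOR_BGR2HSV)
cv2.imwrite("pics/g1.png",cv2.resize(im[125:175,175:235],(720,600),interpolation=cv2.INTER_CUBIC))
p=onz(t,190+488/5,130+412/5,.134);print(inv(p))
d=inv(p)-np.array([0,-120,0]);print(np.hypot(d[0],d[1]),"th",np.radians(210)-np.arctan2(d[1],d[0])%(2*np.pi))
im=load("t9")[1];print(inv(onz(t,190+521*.1875,130+440*.1875,.134)), "nut", inv(onz(t,190+550*.1875,130+210*.1875,.077)))
E
```

```text
[-138.9 -116.8  134. ]
138.93685616135124 th 0.546632857958036
[-139.2 -117.1  134. ] nut [   1.4 -123.9   77. ]
```

View pics/g1.png

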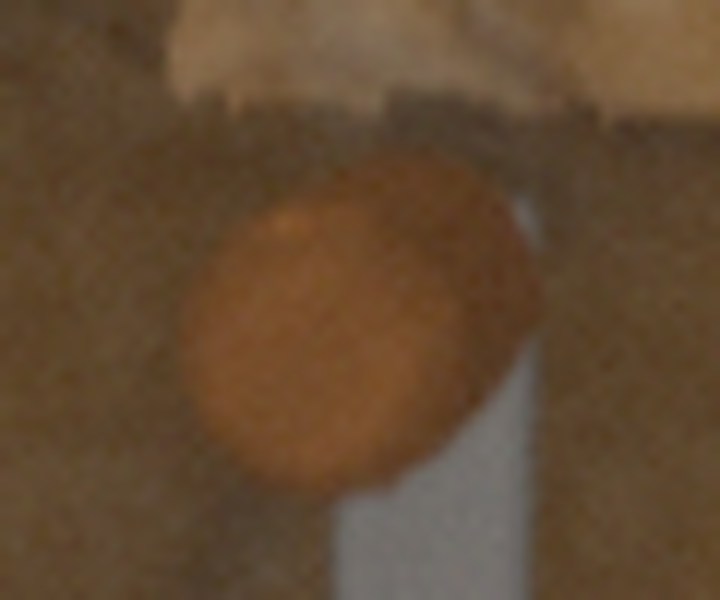

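```bash
python3 - <<'E'
from h import *
a,_=load("w1");t=get_calibration("top")
print(inv(onz(a,202.1,153.75,.134)), tri([(a,202.1,153.75),(t,190+488/5,130+412/5)]))
p,R=lev(.535,160); mv(p,R); print(p)
E
```

```text
[-140.2 -113.1  134. ] (array([ 0.46252984, -0.05461237,  0.1100573 ]), [array([-0.4, -0.5]), array([-0.1, -0.2])])
dp [-151.3 -144.1   50.1] rot [ 0.013  0.009 -1.56 ] t 12.05
[ 0.45944767 -0.05469285  0.16      ]
```

Call:
servo_tool --dp '[[-30,-30,0],[-70,-65,0],[-110,-100,0],[-151,-144,0],[-151,-144,0]]' --delta_rot '[[0.013,0,-0.15],[0.013,0,-0.3],[0.013,0,-0.45],[0.013,0,-0.6],[0.013,0,-0.75]]' --gripper '[0,0,0,0,0]'

```text
time_s: 12.55
ee_pos: [0.4543, -0.0558, 0.2093]
tool_rot: [[-0.586, 0.811, -0.002], [0.811, 0.586, -0.002], [-0.001, -0.003, -1.0]]
ft_force: [0.2, -0.5, 0.2]
finger_gap: 0.0856
```

```bash
python3 - <<'E'
from h import *
p,R=lev(.55,200); mv(p,R)
E
```

```text
dp [-0.6  6.3  9.3] rot [-0.003 -0.    -0.795] t 12.55
```

Call:
servo_tool --dp '[[0,6,9],[0,6,9],[0,6,9],[0,6,9],[0,6,9]]' --delta_rot '[[0,0,-0.15],[0,0,-0.3],[0,0,-0.45],[0,0,-0.6],[0,0,-0.75]]' --gripper '[0,0,0,0,0]'

```text
time_s: 13.05
ee_pos: [0.4589, -0.0522, 0.2]
tool_rot: [[-0.981, 0.193, -0.002], [0.193, 0.981, -0.002], [0.002, -0.003, -1.0]]
ft_force: [0.2, 0.3, 0.3]
finger_gap: 0.0854
```

```bash
python3 - <<'E'
from h import *
print(inv(get_obs()["ee_pos"]))
c,im=shot("wrist","w11"); cv2.imwrite("pics/w11b.png",cv2.resize(im,(800,600),interpolation=cv2.INTER_CUBIC))
p,R=lev(.55,90); mv(p,R)
E
```

```text
[-140.8 -116.   200. ]
dp [ -1.1   0.  110. ] rot [-0.003 -0.002 -0.036] t 13.1
```

View pics/w11b.png

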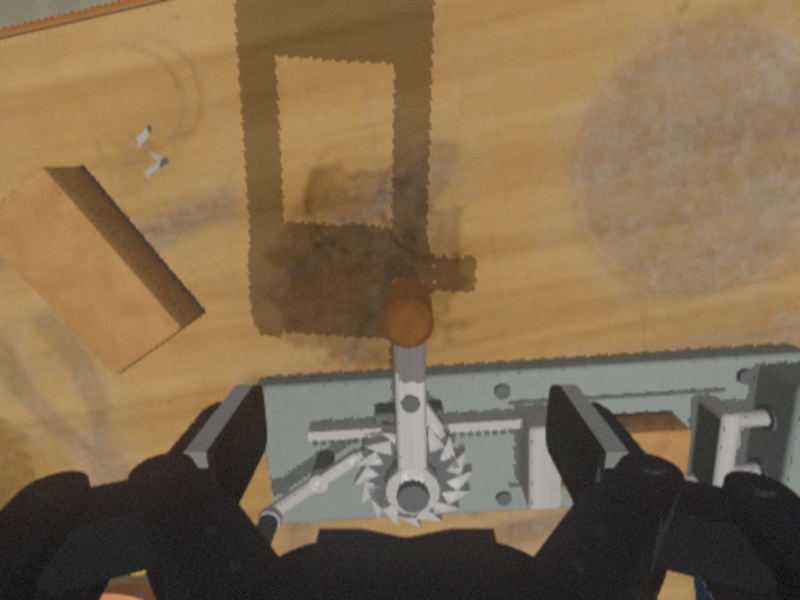

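```bash
python3 - <<'E'
from h import *
b,_=load("w11");a,_=load("w10");t=get_calibration("top"); w1,_=load("w1")
print(inv(onz(b,407*.64,320*.64,.134)),inv(onz(b,412*.64,495*.64,.077)))
print(tri([(b,407*.64,320*.64),(w1,202.1,153.75)]))
E
```

```text
[-142.3 -115.   134. ] [  -2.5 -121.6   77. ]
(array([ 0.46147684, -0.0518359 ,  0.12200808]), [array([-0.,  0.]), array([ 0., -0.])])
```

Call:
servo_tool --dp '[[-1,0,40],[-1,0,80],[-1,0,110],[-1,0,110],[-1,0,110]]' --delta_rot '[[0,0,-0.036],[0,0,-0.036],[0,0,-0.036],[0,0,-0.036],[0,0,-0.036]]' --gripper '[0,0,0,0,0]'

```text
time_s: 13.6
ee_pos: [0.4594, -0.0526, 0.0901]
tool_rot: [[-0.988, 0.151, -0.003], [0.151, 0.988, -0.002], [0.003, -0.002, -1.0]]
ft_force: [-0.2, -0.2, 0.9]
finger_gap: 0.0856
```

Call:
servo_tool --dp '[[0,0,0],[0,0,0],[0,0,0],[0,0,0],[0,0,0]]' --delta_rot '[[0,0,0],[0,0,0],[0,0,0],[0,0,0],[0,0,0]]' --gripper '[255,255,255,255,255]' --grip_force 25

```text
time_s: 14.1
ee_pos: [0.4599, -0.0527, 0.0909]
tool_rot: [[-0.988, 0.151, -0.002], [0.151, 0.988, -0.002], [0.002, -0.003, -1.0]]
ft_force: [-0.9, -0.4, 6.8]
finger_gap: 0.0252
```

```bash
cat >> h.py <<'E'
AXP=np.array([-0.7,-120.5])
def lev(th,z=90,r=140):
    ph=np.radians(210)-th
    return fx(AXP[0]+r*np.cos(ph),AXP[1]+r*np.sin(ph),z), down(YAW+30-np.degrees(th))
def theta():
    o=get_obs(); d=inv(o["ee_pos"])[:2]-AXP
    yaw=np.degrees(np.arctan2(o["tool_rot"][1,1],o["tool_rot"][0,1]))
    return round(np.radians(210)-np.arctan2(d[1],d[0])%(2*np.pi),3), round(np.hypot(*d),1), round(np.radians(YAW+30-yaw),3)
def arc(targets,z=90,r=140):
    o=get_obs();T=o["tool_rot"]
    from scipy.spatial.transform import Rotation as S
    print("theta,r,yawtheta",theta(),"f",o["ft_force"].round(1),"gap",round(o["finger_gap"],4),"t",round(o["time_s"],2))
    for th in targets:
        p,R=lev(th,z,r)
        print(th,"dp",np.round(T.T@(p-o["ee_pos"])*1000,1),"rot",np.round(S.from_matrix(T.T@R).as_rotvec(),3))
E
python3 - <<'E'
from h import *
arc([.44,.32,.2,.08,.0]);
E
```

```text
theta,r,yawtheta (np.float64(0.553), np.float64(139.2), np.float64(0.552)) f [-0.9 -0.4  6.8] gap 0.0252 t 14.1
0.44 dp [  0.  -15.8   1. ] rot [-0.002 -0.002 -0.112]
0.32 dp [ -2.9 -32.3   1. ] rot [-0.002 -0.002 -0.232]
0.2 dp [ -7.7 -48.4   1. ] rot [-0.002 -0.002 -0.352]
0.08 dp [-14.4 -63.8   1.1] rot [-0.002 -0.002 -0.472]
0.0 dp [-19.9 -73.6   1.1] rot [-0.002 -0.002 -0.552]
```

Call:
servo_tool --dp '[[0,-16,0],[-3,-32,0],[-8,-48,0],[-14.5,-64,0],[-20,-73.5,0]]' --delta_rot '[[0,0,-0.112],[0,0,-0.232],[0,0,-0.352],[0,0,-0.472],[0,0,-0.552]]' --gripper '[255,255,255,255,255]'

```text
time_s: 14.6
ee_pos: [0.4688, -0.1288, 0.091]
tool_rot: [[-0.92, -0.393, -0.002], [-0.393, 0.92, -0.001], [0.002, -0.001, -1.0]]
ft_force: [1.5, 3.7, -1.6]
finger_gap: 0.0249
```

```bash
python3 - <<'E'
from h import *
arc([0.01,.12,.24,.36,.48,.6])
E
```

```text
theta,r,yawtheta (np.float64(-0.003), np.float64(139.9), np.float64(-0.004)) f [ 1.5  3.7 -1.6] gap 0.0249 t 14.6
0.01 dp [0.1 1.9 1. ] rot [-0.001 -0.002  0.014]
0.12 dp [-0.9 17.2  1. ] rot [-0.001 -0.002  0.124]
0.24 dp [-4.  33.7  1. ] rot [-0.001 -0.002  0.244]
0.36 dp [-9.  49.8  1. ] rot [-0.001 -0.002  0.364]
0.48 dp [-15.9  65.1   1. ] rot [-0.001 -0.002  0.484]
0.6 dp [-24.6  79.4   0.9] rot [-0.001 -0.002  0.604]
```

Call:
servo_tool --dp '[[-1,17,0],[-4,34,0],[-9,50,0],[-16,65,0],[-24.5,79.5,0]]' --delta_rot '[[0,0,0.124],[0,0,0.244],[0,0,0.364],[0,0,0.484],[0,0,0.604]]' --gripper '[255,255,255,255,255]'

```text
time_s: 15.1
ee_pos: [0.4611, -0.0464, 0.0911]
tool_rot: [[-0.979, 0.204, 0.001], [0.204, 0.979, -0.003], [-0.001, -0.003, -1.0]]
ft_force: [4.8, -4.2, -8.6]
finger_gap: 0.0247
```

```bash
python3 - <<'E'
from h import *
arc([.72,.84,.94,1.0,1.03])
E
```

```text
theta,r,yawtheta (np.float64(0.599), np.float64(139.0), np.float64(0.605)) f [ 4.8 -4.2 -8.6] gap 0.0247 t 15.1
0.72 dp [ 0.  16.9  1.1] rot [-0.003  0.001  0.115]
0.84 dp [-2.9 33.4  1. ] rot [-0.003  0.001  0.235]
0.94 dp [-6.8 46.8  1. ] rot [-0.003  0.002  0.335]
1.0 dp [-9.8 54.7  1. ] rot [-0.003  0.002  0.395]
1.03 dp [-11.5  58.5   1. ] rot [-0.003  0.002  0.425]
```

Call:
servo_tool --dp '[[0,17,0],[-3,33.5,0],[-7,47,0],[-10,54.7,0],[-11.5,58.5,0]]' --delta_rot '[[0,0,0.115],[0,0,0.235],[0,0,0.335],[0,0,0.395],[0,0,0.425]]' --gripper '[255,255,255,255,255]'

```text
time_s: 15.6
ee_pos: [0.4857, 0.008, 0.0911]
tool_rot: [[-0.807, 0.59, 0.002], [0.59, 0.807, -0.005], [-0.005, -0.003, -1.0]]
ft_force: [2.4, -6.7, -4.0]
finger_gap: 0.0248
```

```bash
python3 - <<'E'
from h import *
arc([.9,.78,.66,.54,.42])
t,im=shot("top","t12"); cv2.imwrite("pics/t12b.png",cv2.resize(im[130:220,190:340],(800,480),interpolation=cv2.INTER_CUBIC))
E
```

```text
theta,r,yawtheta (np.float64(1.032), np.float64(138.6), np.float64(1.031)) f [ 2.4 -6.7 -4. ] gap 0.0248 t 15.6
0.9 dp [  0.2 -18.5   1.1] rot [-0.003  0.005 -0.131]
0.78 dp [ -3.  -35.    1.2] rot [-0.003  0.005 -0.251]
0.66 dp [ -8.1 -51.    1.2] rot [-0.003  0.004 -0.371]
0.54 dp [-15.1 -66.2   1.3] rot [-0.004  0.004 -0.491]
0.42 dp [-23.9 -80.5   1.4] rot [-0.004  0.004 -0.611]
```

View pics/t12b.png

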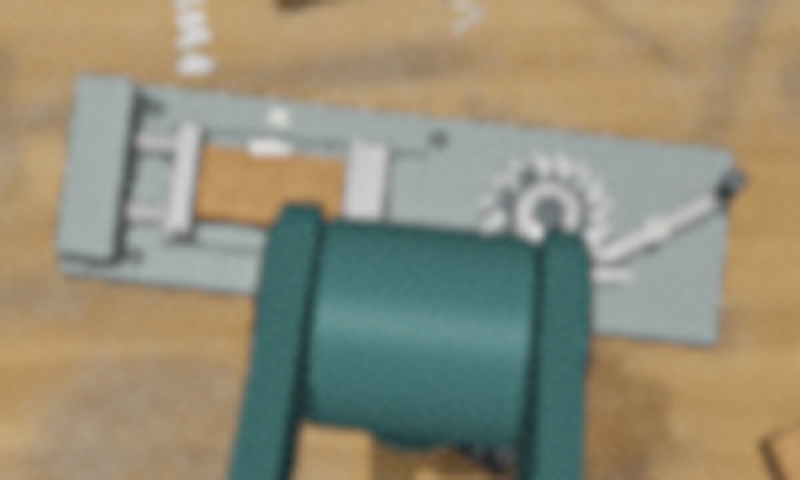

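Call:
servo_tool --dp '[[0,-18.5,0],[-3,-35,0],[-8,-51,0],[-15,-66,0],[-24,-80.5,0]]' --delta_rot '[[0,0,-0.131],[0,0,-0.251],[0,0,-0.371],[0,0,-0.491],[0,0,-0.611]]' --gripper '[255,255,255,255,255]'

```text
time_s: 16.15
ee_pos: [0.4582, -0.0711, 0.0912]
tool_rot: [[-1.0, 0.017, 0.004], [0.017, 1.0, -0.004], [-0.004, -0.004, -1.0]]
ft_force: [6.5, 3.0, -11.7]
finger_gap: 0.025
```

```bash
python3 - <<'E'
from h import *
arc([.3,.18,.08,0.0])
E
```

```text
theta,r,yawtheta (np.float64(0.42), np.float64(139.2), np.float64(0.417)) f [  6.5   3.  -11.7] gap 0.025 t 16.15
0.3 dp [ -0.2 -16.8   1.2] rot [-0.004  0.004 -0.117]
0.18 dp [ -3.2 -33.3   1.3] rot [-0.004  0.004 -0.237]
0.08 dp [ -7.1 -46.7   1.4] rot [-0.004  0.004 -0.337]
0.0 dp [-11.2 -57.1   1.4] rot [-0.005  0.004 -0.417]
```

Call:
servo_tool --dp '[[0,-17,1],[-3,-33,1],[-7,-46.5,1],[-11,-57,1],[-11,-57,1]]' --delta_rot '[[0,0,-0.117],[0,0,-0.237],[0,0,-0.337],[0,0,-0.417],[0,0,-0.417]]' --gripper '[255,255,255,255,255]'

```text
time_s: 16.65
ee_pos: [0.469, -0.1292, 0.091]
tool_rot: [[-0.921, -0.389, 0.006], [-0.389, 0.921, -0.004], [-0.004, -0.006, -1.0]]
ft_force: [1.2, 0.2, 4.1]
finger_gap: 0.0245
```

```bash
python3 - <<'E'
from h import *
arc([.12,.24,.36,.48,.6])
E
```

```text
theta,r,yawtheta (np.float64(-0.007), np.float64(139.8), np.float64(-0.0)) f [1.2 0.2 4.1] gap 0.0245 t 16.65
0.12 dp [-0.8 17.7  0.9] rot [-0.006  0.004  0.12 ]
0.24 dp [-3.8 34.2  0.8] rot [-0.005  0.004  0.24 ]
0.36 dp [-8.8 50.2  0.7] rot [-0.005  0.005  0.36 ]
0.48 dp [-15.6  65.6   0.7] rot [-0.005  0.005  0.48 ]
0.6 dp [-24.2  80.    0.6] rot [-0.005  0.005  0.6  ]
```

Call:
servo_tool --dp '[[-1,17.5,0],[-4,34,0],[-9,50,0],[-15.5,65.5,0],[-24,80,0]]' --delta_rot '[[-0.005,0.004,0.12],[-0.005,0.004,0.24],[-0.005,0.005,0.36],[-0.005,0.005,0.48],[-0.005,0.005,0.6]]' --gripper '[255,255,255,255,255]'

```text
time_s: 17.15
ee_pos: [0.4612, -0.0466, 0.0911]
tool_rot: [[-0.979, 0.204, 0.003], [0.204, 0.979, -0.002], [-0.003, -0.001, -1.0]]
ft_force: [4.6, -4.8, -3.8]
finger_gap: 0.0248
```

```bash
python3 - <<'E'
from h import *
arc([.72,.84,.94,1.0,1.03])
E
```

```text
theta,r,yawtheta (np.float64(0.598), np.float64(139.0), np.float64(0.606)) f [ 4.6 -4.8 -3.8] gap 0.0248 t 17.15
0.72 dp [ 0.1 17.   1. ] rot [-0.001  0.003  0.114]
0.84 dp [-2.8 33.5  1. ] rot [-0.001  0.004  0.234]
0.94 dp [-6.7 47.   1. ] rot [-0.001  0.004  0.334]
1.0 dp [-9.7 54.8  1. ] rot [-0.     0.004  0.394]
1.03 dp [-11.4  58.7   1. ] rot [-0.     0.004  0.424]
```

Call:
servo_tool --dp '[[0,17,0],[-3,33.5,0],[-7,47,0],[-10,54.8,0],[-11.5,58.7,0]]' --delta_rot '[[0,0.003,0.114],[0,0.003,0.234],[0,0.003,0.334],[0,0.003,0.394],[0,0.003,0.424]]' --gripper '[255,255,255,255,255]'

```text
time_s: 17.65
ee_pos: [0.4854, 0.0077, 0.0911]
tool_rot: [[-0.807, 0.59, 0.002], [0.59, 0.807, -0.004], [-0.004, -0.002, -1.0]]
ft_force: [2.2, -9.2, -3.9]
finger_gap: 0.0246
```

```bash
python3 - <<'E'
from h import *
t,im=shot("top","t13"); cv2.imwrite("pics/t13b.png",cv2.resize(im[130:220,190:340],(800,480),interpolation=cv2.INTER_CUBIC))
arc([.9,.78,.66,.54,.42])
E
```

```text
theta,r,yawtheta (np.float64(1.032), np.float64(138.6), np.float64(1.032)) f [ 2.3 -6.5 -4.5] gap 0.025 t 17.7
0.9 dp [  0.2 -18.5   1.1] rot [-0.001  0.004 -0.132]
0.78 dp [ -3.  -35.    1.1] rot [-0.002  0.003 -0.252]
0.66 dp [ -8.2 -50.9   1.2] rot [-0.002  0.003 -0.372]
0.54 dp [-15.2 -66.2   1.2] rot [-0.002  0.003 -0.492]
0.42 dp [-24.  -80.5   1.2] rot [-0.002  0.003 -0.612]
```

View pics/t13b.png

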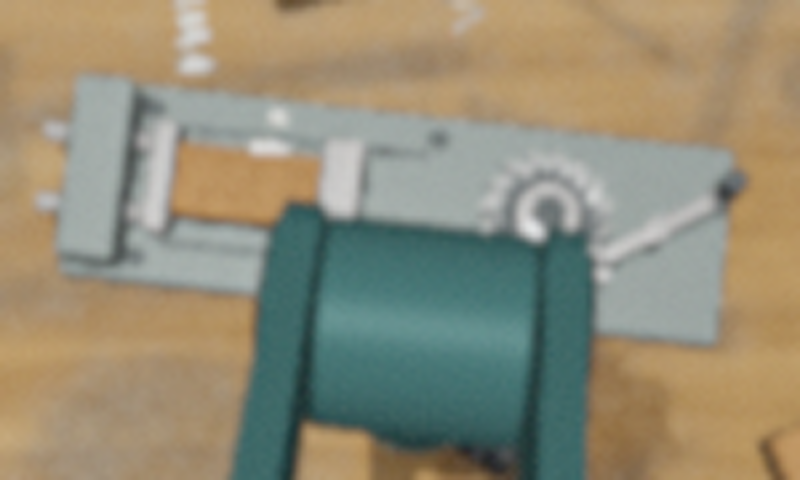

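```bash
python3 - <<'E'
from h import *
t,im=load("t13")
for nm in ["t9","t12","t13"]:
    im=load(nm)[1]
    cv2.imwrite(f"pics/{nm}z.png",cv2.resize(im[140:185,195:275],(800,450),interpolation=cv2.INTER_CUBIC))
cv2.imwrite("pics/zz.png",np.vstack([cv2.imread("pics/t12z.png")[:290],cv2.imread("pics/t13z.png")[:290]]))
E
```

```text
(no output)
```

View pics/zz.png

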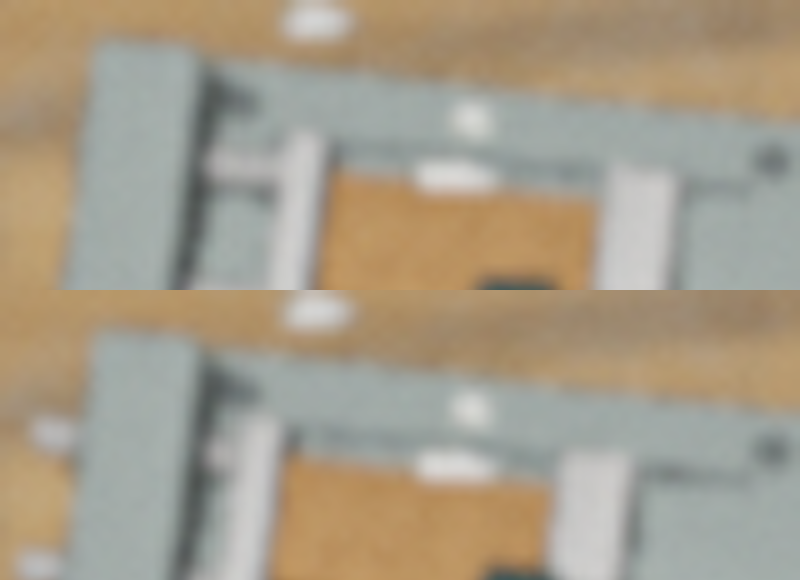

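```bash
python3 - <<'E'
from h import *
t,_=load("t13")
for n,u,v,z in [("jaw face12",600,250,.054),("jaw face13",555,540-290,.054),("jaw back13",630,250,.054),("pad face12",318,250,.052),("pad face13",274,250,.052),("pad back13",232,250,.052),("rod end",35,145,.04),("hous back",82,100,.06),("hous front",195,100,.06)]:
    print(n,inv(onz(t,195+u/10,140+v/10,z)))
E
```

```text
jaw face12 [ 6.  -1.9 54. ]
jaw face13 [ 4.4 12.5 54. ]
jaw back13 [  7.1 -11.5  54. ]
pad face12 [-3.8 88.4 52. ]
pad face13 [ -5.4 102.4  52. ]
pad back13 [ -6.9 115.9  52. ]
rod end [ 22.5 185.6  40. ]
hous back [ 34.9 168.7  60. ]
hous front [ 39.  132.7  60. ]
```

Call:
servo_tool --dp '[[0,-18.5,0],[-3,-35,0],[-8,-51,0],[-15,-66,0],[-24,-80.5,0]]' --delta_rot '[[0,0,-0.132],[0,0,-0.252],[0,0,-0.372],[0,0,-0.492],[0,0,-0.612]]' --gripper '[255,255,255,255,255]'

```text
time_s: 18.2
ee_pos: [0.4583, -0.0715, 0.0911]
tool_rot: [[-1.0, 0.018, 0.005], [0.018, 1.0, -0.003], [-0.005, -0.003, -1.0]]
ft_force: [6.0, 1.8, -10.3]
finger_gap: 0.0247
```

```bash
python3 - <<'E'
from h import *
t,im=shot("top","t14"); cv2.imwrite("pics/t14z.png",cv2.resize(im[140:185,195:275],(800,450),interpolation=cv2.INTER_CUBIC))
arc([.3,.18,.08,0.01])
E
```

```text
theta,r,yawtheta (np.float64(0.403), np.float64(139.2), np.float64(0.41)) f [ 3.6 -2.1 -8.1] gap 0.0248 t 18.25
0.3 dp [ -0.  -14.3   1.2] rot [-0.005  0.004 -0.11 ]
0.18 dp [ -2.9 -30.9   1.3] rot [-0.005  0.004 -0.23 ]
0.08 dp [ -6.8 -44.3   1.3] rot [-0.005  0.003 -0.33 ]
0.01 dp [-10.2 -53.5   1.4] rot [-0.005  0.003 -0.4  ]
```

View pics/t14z.png

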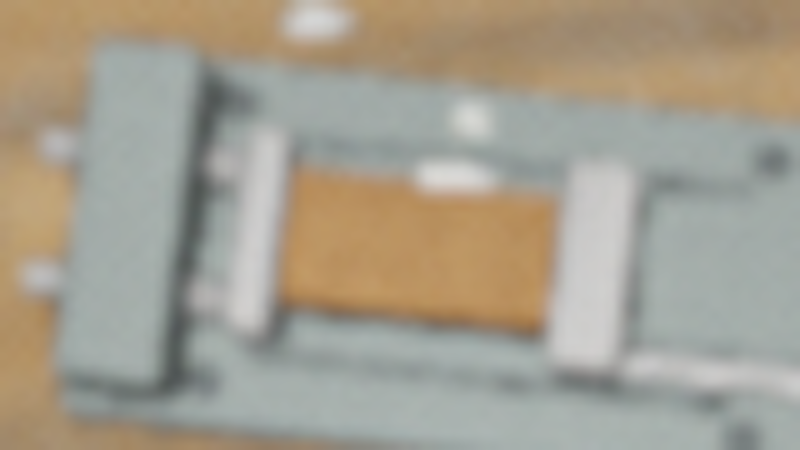

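Call:
servo_tool --dp '[[0,-14,1],[-3,-31,1],[-7,-44,1],[-10,-52,1],[-10,-52,1]]' --delta_rot '[[0,0,-0.11],[0,0,-0.23],[0,0,-0.33],[0,0,-0.39],[0,0,-0.39]]' --gripper '[255,255,255,255,255]'

```text
time_s: 18.75
ee_pos: [0.468, -0.1265, 0.091]
tool_rot: [[-0.929, -0.369, 0.004], [-0.369, 0.929, -0.005], [-0.002, -0.007, -1.0]]
ft_force: [-1.8, -1.2, 8.2]
finger_gap: 0.0247
```

Call:
servo_tool --dp '[[0,0,0],[0,0,0],[0,0,0],[0,0,0],[0,0,0]]' --delta_rot '[[0,0,0],[0,0,0],[0,0,0],[0,0,0],[0,0,0]]' --gripper '[0,0,0,0,0]'

```text
time_s: 19.25
ee_pos: [0.4679, -0.1263, 0.0909]
tool_rot: [[-0.929, -0.369, 0.004], [-0.369, 0.929, -0.005], [-0.002, -0.006, -1.0]]
ft_force: [0.1, 0.5, -0.0]
finger_gap: 0.0853
```

Call:
servo_tool --dp '[[0,0,-30],[0,0,-70],[0,0,-110],[0,0,-150],[0,0,-170]]' --delta_rot '[[0,0,0],[0,0,0],[0,0,0],[0,0,0],[0,0,0]]' --gripper '[0,0,0,0,0]'

```text
time_s: 19.75
ee_pos: [0.4685, -0.1259, 0.2645]
tool_rot: [[-0.929, -0.369, 0.009], [-0.369, 0.929, -0.007], [-0.006, -0.01, -1.0]]
ft_force: [-0.1, -0.4, -0.8]
finger_gap: 0.0854
```

Call:
servo_tool --dp '[[20,0,0],[50,0,0],[60,0,0],[60,0,0]]' --delta_rot '[[0,0,0],[0,0,0],[0,0,0],[0,0,0]]' --gripper '[0,0,0,0]'

```text
time_s: 20.15
ee_pos: [0.4117, -0.148, 0.264]
tool_rot: [[-0.93, -0.367, 0.009], [-0.367, 0.93, -0.007], [-0.005, -0.01, -1.0]]
ft_force: [0.2, -0.3, -0.6]
finger_gap: 0.0855
```

```bash
python3 - <<'E'
from h import *
t,im=shot("top","t15"); cv2.imwrite("pics/t15b.png",cv2.resize(im[100:220,180:380],(800,480),interpolation=cv2.INTER_CUBIC))
t,im=shot("scene","s15"); cv2.imwrite("pics/s15b.png",cv2.resize(im[130:290,140:340],(750,600),interpolation=cv2.INTER_CUBIC))
t,im=shot("wrist","w15"); cv2.imwrite("pics/w15b.png",im)
E
```

```text
(no output)
```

View pics/t15b.png

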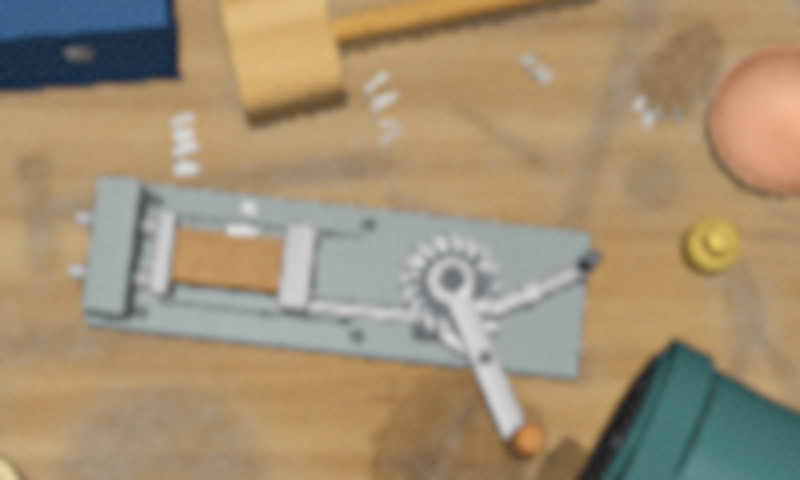

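View pics/s15b.png

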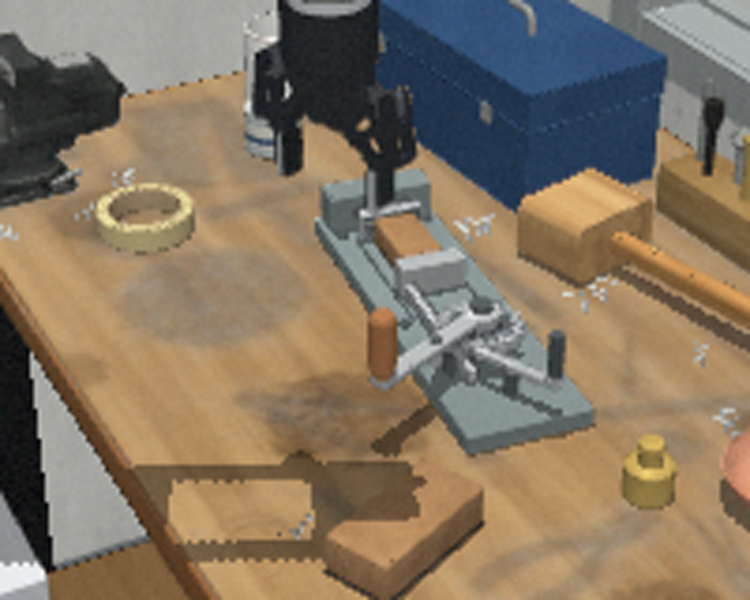

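View pics/w15b.png

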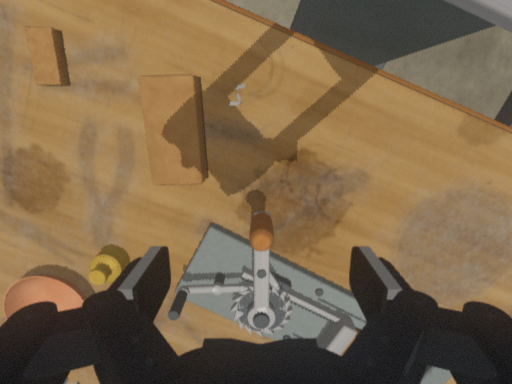

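```bash
python3 - <<'E'
from h import *
a=cv2.imread("pics/top0.png");b=load("t15")[1]
z=lambda im:cv2.resize(im[145:175,195:275],(800,300),interpolation=cv2.INTER_CUBIC)
cv2.imwrite("pics/cmp.png",np.vstack([z(a),z(b)]))
E
```

```text
(no output)
```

View pics/cmp.png

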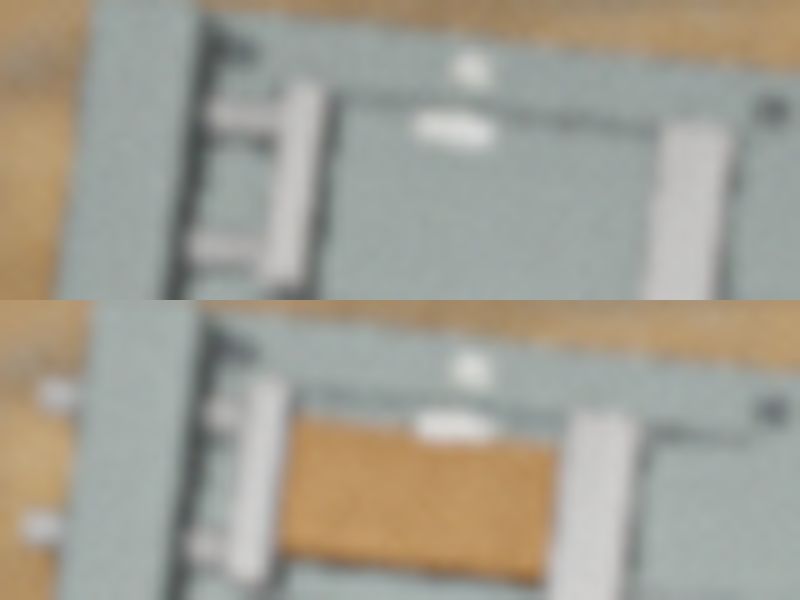

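```bash
python3 - <<'E'
from workcell import *
print(get_obs()["time_s"],finish_job())
E
```

```text
the job is handed in; nothing more can be done
20.3 None
```

The cork block is clamped flat in the press with the sprung pad pushed back about 12 mm of its 25 mm travel. The job was handed in at 20.3 s.

- **Catch:** I found it thrown out and swung it in first by pushing its pin. The last picture shows the pin still on the "in" side.
- **Block:** I laid the middle-sized block flat and lengthwise on the bed.
- **Lever:** I gripped the wooden post and made two full strokes (four teeth), then brought the lever back to the start, let go, and moved clear.
- **Jaw start position:** the jaw did not start fully open. It seemed to be about two teeth in already, so these four teeth brought it to the sixth.

**Last checks:** the top picture, compared with the first one, gives about 12 mm of pad travel and about 31 mm of jaw travel. The pad slipped back roughly 1.5 mm when the catch took the load, as expected, and did not move after I let go. The guide rods stick out behind the housing by about as much. I never moved the gripper near the brass weight, the tin or the tape roll; the weight and the roll look undisturbed in the last pictures.

**Disagreements:** single readings from the top camera ran 3 to 5 mm short along the press, so I relied on differences between pictures. With one early scale guess the pad travel came out at 11.3 mm, which is still about half.

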